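Hang the instrument pail on its stand

TASK

Swing the pail's flat-lying bail upright while the pail still stands on the table, then carry the pail by the bail's grip and hook the grip over the stand's two prongs. Without letting go, press it gently down past the ball catches until it is fully home in both seats, then let go so that the pail hangs still. Keep the pail level and leave the bottle, jar and tray where they are.

Things in the scene. Friction and masses are not known exactly. Their poses are not given: they have to be found in the camera images.
- pail: Round open steel pail, loose, 0.3 to 0.55 kg, 90 mm tall, 96 mm across the rim, 76 mm across the foot. Origin: centre of its underside, z up. Its bail (swing handle) is hinged on two ears 85 mm above the origin; the hinge line crosses the pail's axis along its y. Lying flat, the bail sticks out level along the pail's +x. It falls back if let go.
- bail (a joint): Swing angle of the bail, rad: 0 = lying flat (level, along the pail's +x), 1.57 = upright above the pail; it moves freely.
- bail_grip (a point): Centre of the bail's grip: grey plastic roller, 12 mm diameter, 84 mm long, free to spin, 120 mm from the hinge line. x axis: from the hinge line outwards to the grip; y axis: along the roller. 5 mm wire legs run 54 mm either side of the centre. Lying flat, 72 mm are free between the roller's centre line and the pail's rim.
- stand: Hook stand, fixed. Origin: on the table, straight below the middle of the hook's seats; x axis runs along the hook's arms to the post (axis at x = 120 mm, base plate 150 x 150 x 12 mm around it). The hook is a fork of two U-shaped steel prongs open upwards, 8 mm wide, at y = -26 and +26 mm, 44 mm free between them, nothing above. The roller shall lie along y, across both prongs.
- seat_low (a point): Lowest place the seated roller's centre can have: 240 mm above the stand's origin, same axes. The post is telescopic; its setting differs each time and is not measured: the real seat is 0 to 35 mm above this point, so find it by feel. The hook gives like a spring, 6 N per mm; 14 to 18 N in all, the pail's weight (3 to 6 N) included, shows the roller is home; over 25 N overloads it.
- seat_high (a point): Highest place the seated roller's centre can have: 275 mm above the stand's origin. Each throat is 16 mm wide in x and flares to 38 mm at 26 mm above the seated centre. Bars run from the prongs to +x, 6 to 14 mm below the seated centre, to a cross bar at x = 66 to 74 mm and on to the post: come in from -x, the bars passing between roller and pail rim, then go down.
- seat_pin (a joint): Pins in the bottom of both seats, m: 0 = up (seat empty or roller still on the catches), about 0.005 = pushed down by a roller fully home. Spring-loaded brass balls on both sides of each throat hold the roller up 10 to 15 mm above home; about 10 N downwards in all, the pail's weight included, pushes it past them, then it drops home and is held.
- bottle: Bystander: clear bottle with a blue cap, 62 mm diameter, 200 mm tall. Origin: centre of its underside.
- jar: Bystander: glass jar with a white lid, 60 mm diameter, 75 mm tall. Origin: centre of its underside.
- tray: Bystander: flat steel instrument tray, 340 x 230 x 30 mm, fixed. Origin: centre of its underside.
Things that resemble listed ones, but are neither listed nor needed, are in the scene too. There is more than one size of the pail; the job needs the middle-sized.

How it is judged:
By the outcome, as a careful person would: the job done as asked, in the order asked, and still so for the second after the job is handed in, with the robot touching nothing.
It also fails if it takes over 72 s, if anything falls off the work surface, if the arm or the gripper's body presses on something with over 40 N, if the wrist force passes 120 N, or if a joint passes its speed limit or range.

ROBOT

A 6-joint arm with a two-finger parallel gripper is mounted at the origin on the work surface. World frame = base frame: x ahead of the robot, y to its left, z up, the work surface at z = 0. Lengths are in m, angles in rad, forces in N, time in s.
With the tool pointing down it reaches from about 0.275 to 0.85 m from the base axis. Payload 5.2 kg.
Tool frame: the origin (TCP) lies at the very end of the fingers, on their centre line; the grasp point (between the pads) lies 19 mm behind it; z points along the fingers, y is the direction in which the jaws open and shut (so a half turn about z gives the same grasp; the last joint's range is limited). The gripper opens to 85 mm and grips with 20 to 120 N. Pads are 22 mm wide; open, the fingers measure 114 mm over their backs; the gripper's body (76 mm by 85 mm) begins 54 mm behind the grasp point. The pads swing forward as they close: fully open they stand 13 mm farther back than shut.
Start: joints at [0.96, 0.259, 1.535, -0, 1.348, -0.203], TCP at [0.218, 0.505, 0.231] pointing down, gripper open.
Joint ranges: [-3.14, 3.14], [-0.91, 2.08], [0.19, 2.58], [-1.22, 4.36], [0.22, 2.71], [-3.12, 3.12]. Speed limits (rad/s): [2.57, 2.57, 3.14, 3.14, 3.14, 3.14].

INTERFACE

Orientations are given as a unit quaternion [x, y, z, w].
In Python, from station import state, viewer, order gives the robot as it stands.
- The arm moves only by the shell command python3 -m handwheel 'ROWS' [OPENING] [FORCE]. ROWS is JSON, a list of rows, each a list of 2 entries, a list of its own where there are three numbers: the shift along the tool's x, y, z in cm, then the turn about the tool's z in degrees. A call has 1 to 8 rows; each row shifts and turns the commanded pose from where the row before left it, along the tool's axes as they then stand; what a row does not reach is not made up. A row lasts 1/8 s, in which the tool goes at most 62.5 mm and 10.7 degrees, less where a joint would pass 70% of its speed; a pose out of reach is approached as far as the arm can. A call is refused whole if a number of a shift passes 6.25 or a number of a turn 10.7, either way. A call with a gripper value outside its range is refused whole. OPENING is the gripper command: -1 is fully open, 1 is shut, values between are in proportion, set as the call begins (- or left out, the last holds). The fingers move at their own pace and stop on an object; FORCE is the grip in N (left out, the last holds). Time passes only in rows, so rows that do not move let the fingers close. It gives the time, the measured TCP pose, the force and the opening at its end, in the units of the state.
- state(): the state, without advancing time (a new reading comes with each control period).
- viewer.capture(name): name is "scene" or "top" or "wrist"; returns a dict with "pixels" (420x560x3 uint8, red, green, blue), "intrinsics" (3x3 intrinsics, pixels), "extrinsics" (4x4, takes a point from world to camera coordinates). Camera axes: x right, y up, looking along -z (the intrinsics and any distortion apply to the point x, -y, -z); pixel columns grow to the right and rows downward; lengths in m; the calibration is good to about 2 mm. A picture is of the moment at which its call begins. There is no depth.
- order.close_job(): hands the job in, once; it reports no verdict.
Trained networks look in the newest picture that a camera, given by its name, has taken for a name from the list of things; names that differ only in an ending like _2 or _b are one class to them, and where a whole thing is asked for, a point or a joint stands for the part that bears it (a point fixed in the world has none). Each returns a list of dicts, best first, with "score" (0 to 1); they miss things now and then, are a little off and sometimes report something else, mostly with a low value. They report only what shows in the picture. A call takes as long as a camera call. They do not tell look-alikes from the thing itself.
- viewer.silhouettes(camera, thing): "mask" (420x560 bool, what is visible of it) and "box" ([centre column, centre row, width, height] in pixels, round what is visible of it).
The state is a dict: "clock": time; "joints": joint angles; "dq": joint speeds; "tau": joint torques, N m; "tcp_pos": TCP position; "tcp_rot": TCP orientation; "force": force on the tool from outside, world axes, zero at the start; "ft_torque": the same for the moment, N m; "gripper_width": finger opening in m.
Only numpy, scipy, OpenCV 4.12 (cv2) and the standard library are available. Lean on these libraries where they do the work, as an engineer would, in place of code of your own. Each camera call takes 0.05 s, during which the arm holds its last target.

## Working session

There is one attempt and no reset: what is moved stays moved. The work goes in short steps, Python scripts to look and compute and a shell command to move; the robot and the scene stay as the last step left them, time stands still between calls to the robot, and variables do not carry over. Pictures are saved under pics/ and viewed, and the job is handed in when it is done.

```bash
ls; mkdir -p pics
python3 - <<'E'
from station import state, viewer
import cv2, numpy as np
s=state(); print({k:np.round(v,3) for k,v in s.items()})
for n in ["scene","top"]:
    c=viewer.capture(n); cv2.imwrite(f"pics/{n}0.png",c["pixels"][:,:,::-1]); print(n,np.round(c["intrinsics"],1).tolist(),np.round(c["extrinsics"],3).tolist())
E
```

```text
pics
{'clock': np.float64(0.0), 'joints': array([ 0.96 ,  0.259,  1.536,  0.   ,  1.348, -0.203]), 'dq': array([ 0.002,  0.   ,  0.   ,  0.001, -0.   , -0.001]), 'tau': array([ 1.0000e-03, -4.4603e+01, -2.9058e+01, -0.0000e+00,  1.2000e-02,
       -0.0000e+00]), 'tcp_pos': array([0.218, 0.504, 0.23 ]), 'tcp_rot': array([ 0.203,  0.979, -0.001, -0.   ]), 'force': array([-0.446,  0.142, -0.154]), 'ft_torque': array([-0.035, -0.017, -0.008]), 'gripper_width': np.float64(0.085)}
scene [[423.7, 0.0, 277.1], [0.0, 423.7, 211.3], [0.0, 0.0, 1.0]] [[0.628, 0.778, 0.017, -0.296], [-0.429, 0.328, 0.842, 0.07], [0.65, -0.535, 0.54, -1.778], [0.0, 0.0, 0.0, 1.0]]
top [[507.7, 0.0, 272.3], [0.0, 507.7, 209.5], [0.0, 0.0, 1.0]] [[-0.023, -1.0, -0.003, -0.008], [0.985, -0.023, 0.169, -0.508], [-0.169, 0.001, 0.986, -1.931], [0.0, 0.0, 0.0, 1.0]]
```

View pics/scene0.png

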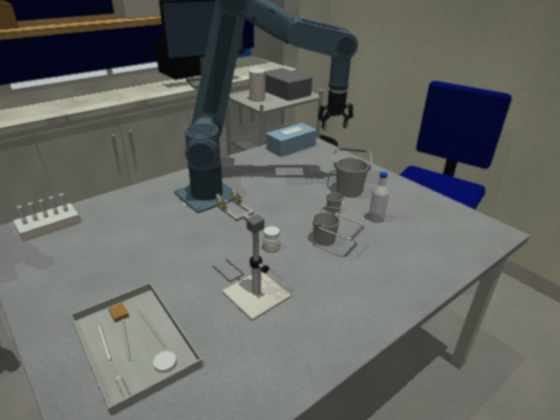

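View pics/top0.png

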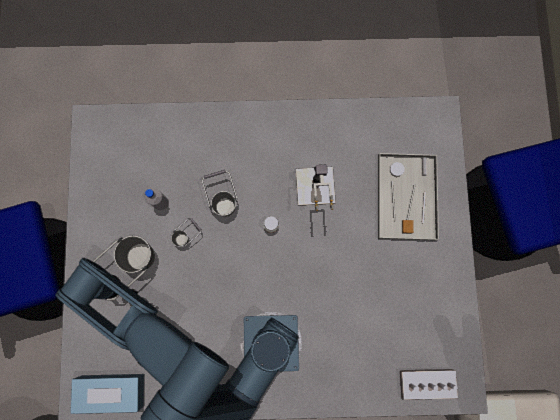

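Top view: three pails, large (134,255), small (181,240) and middle (222,203). The stand is at (318,190) with its fork pointing toward the robot. Next I measure sizes.

```bash
cat > h.py <<'E'
import numpy as np, cv2
from station import state, viewer
def proj(c,P):
    P=np.atleast_2d(P); E=np.array(c["extrinsics"]);K=np.array(c["intrinsics"])
    q=P@E[:3,:3].T+E[:3,3]; q=q*[1,-1,-1]; u=q@K.T; return u[:,:2]/u[:,2:]
def ray(c,uv):
    E=np.array(c["extrinsics"]);K=np.array(c["intrinsics"])
    d=np.linalg.inv(K)@[uv[0],uv[1],1]; d=d*[1,-1,-1]; R=E[:3,:3]; return -R.T@E[:3,3], R.T@d
def atz(c,uv,z):
    o,d=ray(c,uv); return o+d*(z-o[2])/d[2]
def crop(c,x0,y0,x1,y1,s,name):
    im=c["pixels"][y0:y1,x0:x1,::-1]; cv2.imwrite(name,cv2.resize(im,None,fx=s,fy=s,interpolation=cv2.INTER_CUBIC))
E
python3 - <<'E'
from h import *
t=viewer.capture("top"); s=viewer.capture("scene")
print(t.keys())
for th in ["pail","bail_grip","stand","bottle","jar","tray"]:
  for cam,c in (("top",t),("scene",s)):
    for d in viewer.silhouettes(cam,th): print(th,cam,round(d["score"],2),np.round(d["box"],1), d["mask"].sum(), np.round(atz(c,d["box"][:2],0.05),3))
crop(t,170,150,350,260,4.4,"pics/tcrop.png")
crop(s,200,190,380,320,4.4,"pics/scrop.png")
E
```

```text
dict_keys(['pixels', 'intrinsics', 'extrinsics'])
pail top 0.83 [219.8 195.8  32.1  48.6] 618 [0.566 0.183 0.05 ]
pail top 0.8 [181.4 237.6  17.9  19.3] 263 [0.405 0.332 0.05 ]
pail top 0.79 [126.8 268.5  57.   61.6] 1207 [0.292 0.539 0.05 ]
pail scene 0.84 [350.9 174.4  39.5  54. ] 1251 [0.305 0.547 0.05 ]
pail scene 0.67 [335.6 204.9  16.9  23.1] 299 [0.443 0.312 0.05 ]
pail scene 0.57 [340.5 226.9  47.7  24.1] 184 [0.558 0.219 0.05 ]
pail scene 0.55 [339.  226.5  54.8  31.2] 841 [0.553 0.216 0.05 ]
bail_grip top 0.71 [121.8 263.4  30.9  43.5] 49 [0.312 0.558 0.05 ]
bail_grip top 0.62 [195.4 226.8   4.4   4.2] 2 [0.446 0.278 0.05 ]
bail_grip top 0.46 [315.1 187.4  39.2  43.5] 1420 [ 0.59  -0.189  0.05 ]
bail_grip scene 0.45 [343.2 231.1  46.5  24.4] 160 [0.582 0.207 0.05 ]
bail_grip scene 0.44 [331.7 207.9  15.2   0.5] 39 [0.449 0.284 0.05 ]
stand top 0.79 [317.8 187.1  36.3  44.1] 1410 [ 0.591 -0.2    0.05 ]
stand scene 0.6 [254.6 257.2  70.3 133.2] 3146 [ 0.509 -0.124  0.05 ]
bottle top 0.74 [156.9 200.1  21.4  21.4] 355 [0.554 0.428 0.05 ]
bottle scene 0.85 [379.1 196.4  23.1  50.9] 667 [0.503 0.497 0.05 ]
jar top 0.46 [272.9 224.5  12.9  11.8] 154 [ 0.448 -0.021  0.05 ]
jar scene 0.66 [270.8 241.4  21.7  25.2] 399 [ 0.475 -0.031  0.05 ]
tray top 0.71 [407.8 196.7  64.4  86.6] 5170 [ 0.545 -0.548  0.05 ]
tray scene 0.72 [138.8 349.3 130.5 133. ] 10019 [ 0.625 -0.563  0.05 ]
```

View pics/tcrop.png

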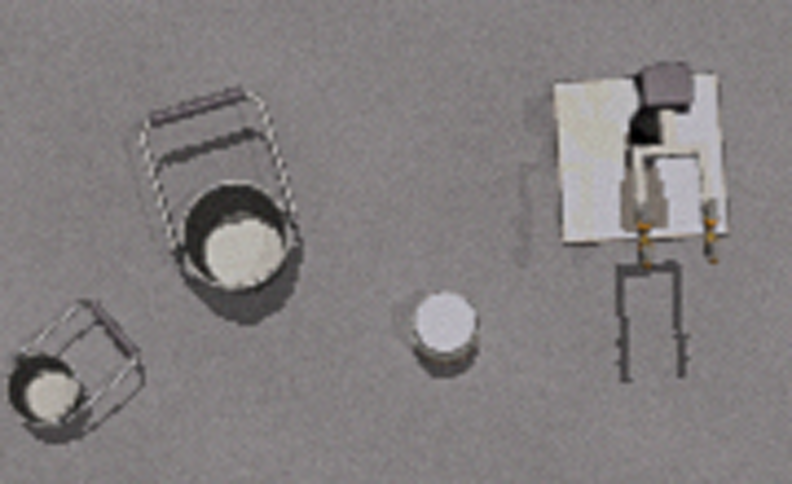

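View pics/scrop.png

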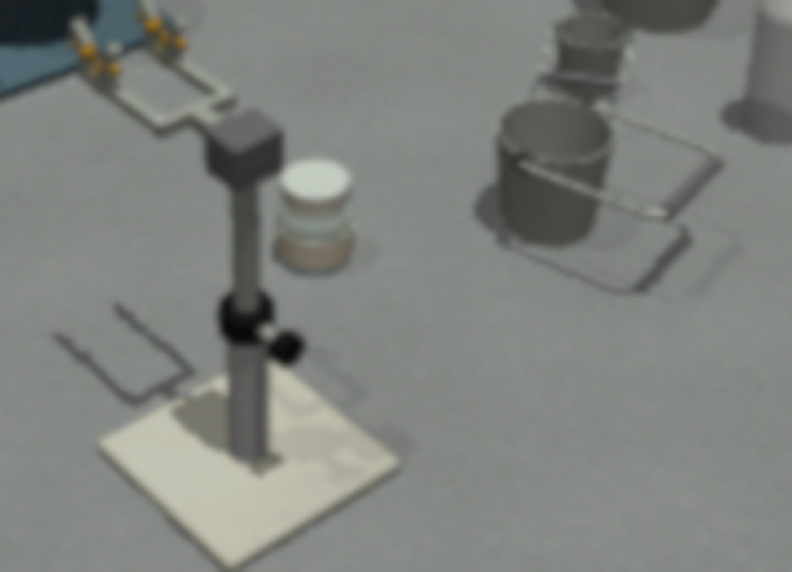

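Candidates: large pail at top (134,255), small at (181,240), middle at (222,203). The middle one's rim is about 27 px, or 94 mm at that depth, which fits 96 mm. Next I compute its pose and the stand's.

Run:
```python
from h import *
t=viewer.capture("top"); s=viewer.capture("scene")
T=lambda u,v:(170+u/4.4,150+v/4.4)
S=lambda u,v:(200+u/4.4,190+v/4.4)
for z in (0.085,):
  for p in [(152,119),(243,92),(178,250),(299,238),(180,225),(299,225)]: print("pail",p,np.round(atz(t,T(*p),z),3))
a,b=[atz(t,T(*p),0.085) for p in [(152,119),(243,92)]]; print(np.linalg.norm(a-b))
pl=[atz(t,T(*p),0.012) for p in [(555,84),(716,73),(728,236),(563,241)]]; print(np.round(pl,3), np.mean(pl,0))
pl2=[atz(s,S(*p),0.012) for p in [(98,441),(277,365),(400,463),(232,567)]]; print(np.round(pl2,3), np.mean(pl2,0))
# roller scene
for p in [(665,213),(718,155)]: print("roller s",np.round(atz(s,S(*p),0.085),3))
# small, large rim
# prong triangulation
def tri(A,B):
    o1,d1=ray(t,A);o2,d2=ray(s,B);d1/=np.linalg.norm(d1);d2/=np.linalg.norm(d2)
    m=np.stack([d1,-d2],1);k=np.linalg.lstsq(m,o2-o1,rcond=None)[0];p,q=o1+k[0]*d1,o2+k[1]*d2
    return np.round((p+q)/2,3),np.linalg.norm(p-q)
print(tri(T(643,238),S(163,38)),tri(T(710,232),S(98,63)))
print("crossbar ends",tri(T(641,151),S(232,95)),tri(T(704,151),S(160,130)))
```

```text
pail (152, 119) [0.633 0.238 0.085]
pail (243, 92) [0.656 0.158 0.085]
pail (178, 250) [0.517 0.216 0.085]
pail (299, 238) [0.525 0.111 0.085]
pail (180, 225) [0.538 0.214 0.085]
pail (299, 225) [0.536 0.11  0.085]
0.0828831313273397
[[ 0.675 -0.119  0.012]
 [ 0.682 -0.266  0.012]
 [ 0.531 -0.27   0.012]
 [ 0.53  -0.122  0.012]] [ 0.6043086  -0.19444228  0.012     ]
[[ 0.539 -0.267  0.012]
 [ 0.551 -0.122  0.012]
 [ 0.682 -0.117  0.012]
 [ 0.688 -0.262  0.012]] [ 0.61510876 -0.19215999  0.012     ]
roller s [0.659 0.159 0.085]
roller s [0.632 0.249 0.085]
(array([ 0.485, -0.169,  0.273]), np.float64(0.004953236993111969)) (array([ 0.488, -0.221,  0.274]), np.float64(0.004885788216205388))
crossbar ends (array([ 0.557, -0.168,  0.265]), np.float64(0.00958681883508487)) (array([ 0.556, -0.221,  0.259]), np.float64(0.005478600724561406))
```

```bash
python3 -m handwheel '[[[0,0,-0.6],10],[[0,0,-0.6],10],[[0,0,-0.6],10],[[0,0,-0.6],10],[[0,0,-0.6],9.6]]' 0 30; python3 -m handwheel '[[[-4.2,3.2,0],0],[[-4.2,3.2,0],0],[[-4.2,3.2,0],0],[[-4.2,3.2,0],0],[[-4.2,3.2,0],0],[[-4.2,3.2,0],0],[[-4.2,3.2,0],0],[[-4.2,3.2,0],0]]'
python3 - <<'E'
from h import *
t=viewer.capture("top"); crop(t,150,130,350,260,4,"pics/t1.png")
w=viewer.capture("wrist"); cv2.imwrite("pics/w1.png",w["pixels"][:,:,::-1]); s=state();print(np.round(s["joints"],3),s["tcp_pos"],s["tcp_rot"],s["gripper_width"])
print(np.round(proj(w,[[.645,.2,.085],[.53,.163,.085]]),1))
for th in ["pail","bail_grip"]:
    for d in viewer.silhouettes("wrist",th): print(th,round(d["score"],2),np.round(d["box"],1))
E
```

```text
clock: 1.52
tcp_pos: [0.2181, 0.5049, 0.2615]
tcp_rot: [0.597, 0.802, -0.0, 0.0]
force: [-0.8, 0.1, 0.5]
gripper_width: 0.0426
clock: 2.52
tcp_pos: [0.5626, 0.2575, 0.2614]
tcp_rot: [0.595, 0.804, 0.0, 0.0]
force: [-0.1, 0.0, 0.2]
gripper_width: 0.0427
[ 0.245  0.369  1.309 -0.002  1.463 -0.047] [0.5653324  0.25475437 0.26040441] [ 5.96657592e-01  8.02495246e-01 -3.43316297e-04  9.90412074e-04] 0.04283276626474719
[[332.9 252.8]
 [217.7 254.8]]
pail 0.79 [153.1  71.  106.1 136.7]
pail 0.58 [257.  248.4 169.8 101. ]
bail_grip 0.8 [280.6 248.9 124.7 100.9]
bail_grip 0.57 [155.8  80.9  99.3 114.4]
```

View pics/w1.png

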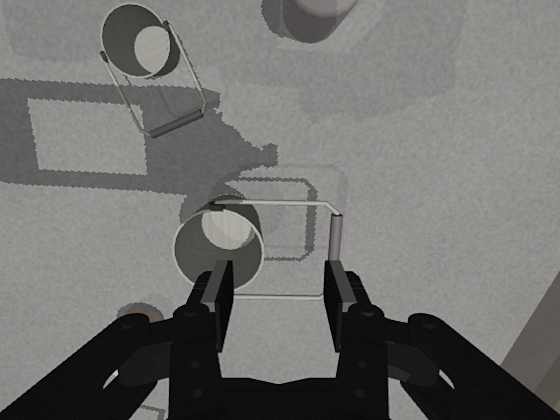

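Run:
```python
from h import *
w=viewer.capture("wrist"); crop(w,160,170,380,320,3.6,"pics/w1c.png")
for p in [(215,206),(326,202),(232,296),(322,297),(337,217),(335,262)]: print(p,np.round(atz(w,p,.085),4))
```

```text
(215, 206) [0.5076 0.2199 0.085 ]
(326, 202) [0.6124 0.2563 0.085 ]
(232, 296) [0.5498 0.125  0.085 ]
(322, 297) [0.6444 0.1526 0.085 ]
(337, 217) [0.6283 0.2446 0.085 ]
(335, 262) [0.6435 0.1967 0.085 ]
```

View pics/w1c.png

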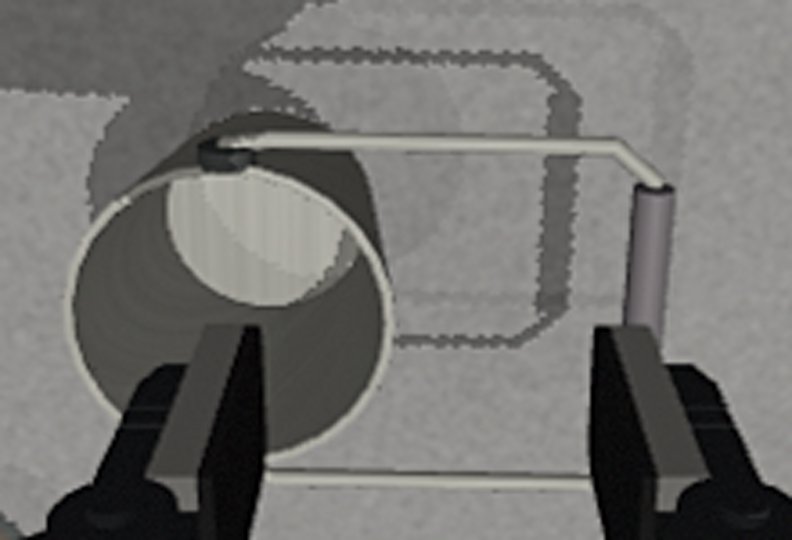

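Run:
```python
from h import *
w=viewer.capture("wrist")
e=atz(w,(341.9,222),.085); f=atz(w,(338.6,262),.085); r=atz(w,(224,257.5),.09)
print(e,f,r, np.degrees(np.arctan2(*(e-f)[[1,0]]))-90)
yw=np.radians(17.2); c=e-.042*np.array([-np.sin(yw),np.cos(yw),0]); print("grip",c, c-r, np.degrees(np.arctan2(*(c-r)[[1,0]])),np.linalg.norm((c-r)[:2]))
hm=(atz(w,(215,206),.085)+atz(w,(232,296),.085))/2;print(hm)
p=state()["tcp_pos"]; y=np.radians(16.7)
for g in (c,):
  d=g-p; print("tool x,y,z cm",100*(d@[-np.sin(y),np.cos(y),0]),100*(d@[np.cos(y),np.sin(y),0]),-100*(d[2]-0.019))
```

```text
[0.63422779 0.24191931 0.085     ] [0.64655594 0.19870212 0.085     ] [0.5295543  0.17077383 0.09      ] 15.921341799146603
grip [0.64664753 0.20179761 0.085     ] [ 0.11709323  0.03102379 -0.005     ] 14.839521999885603 0.12113339560390908
[0.52801789 0.17316525 0.085     ]
tool x,y,z cm -7.977860917777761 6.603577607059701 19.520482368052903
```

```bash
python3 -m handwheel '[[[-4,3.3,0],0],[[-4,3.3,0],0],[[0,0,3],0],[[0,0,3],0],[[0,0,3],0],[[0,0,0],0]]'
python3 - <<'E'
from h import *
w=viewer.capture("wrist"); cv2.imwrite("pics/w2.png",w["pixels"][:,:,::-1]); s=state();print(np.round(s["joints"],3),s["tcp_pos"],s["tcp_rot"])
print(proj(w,[[.6466,.2018,.085],[.5296,.169,.085]]))
E
```

```text
clock: 3.58
tcp_pos: [0.6451, 0.2027, 0.1688]
tcp_rot: [0.594, 0.805, -0.002, -0.002]
force: [0.5, -0.3, 0.2]
gripper_width: 0.0427
[ 0.14   0.528  1.279  0.     1.337 -0.16 ] [0.64652335 0.20274403 0.17104342] [ 5.93864662e-01  8.04564337e-01 -6.30240346e-04 -7.70952250e-04]
[[279.51015928 218.11704425]
 [110.83976765 213.53984448]]
```

View pics/w2.png

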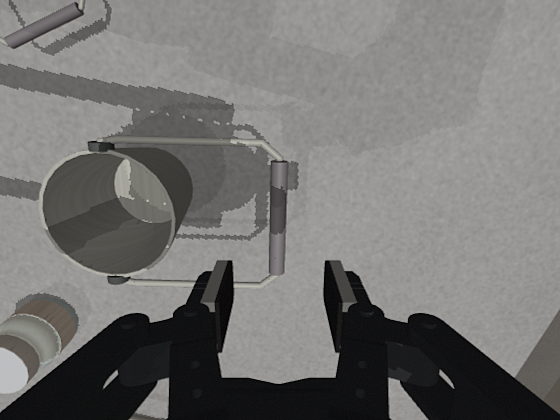

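The roller runs from (280,162) to (277,272), centred between the jaws as predicted. Descend and close.

```bash
python3 -m handwheel '[[[0,0,3],0],[[0,0,3],0],[[0,0,2.5],0],[[0,0,2],0],[[0,0,0],0],[[0,0,0],0]]'; python3 -m handwheel '[[[0,0,0],0],[[0,0,0],0],[[0,0,0],0],[[0,0,0],0],[[0,0,0],0]]' 1 60
python3 - <<'E'
from h import *
w=viewer.capture("wrist"); cv2.imwrite("pics/w3.png",w["pixels"][:,:,::-1]); s=state();print(s["tcp_pos"],s["tcp_rot"],s["force"])
E
```

```text
clock: 4.38
tcp_pos: [0.649, 0.2021, 0.0686]
tcp_rot: [0.594, 0.804, 0.001, 0.001]
force: [0.4, -0.3, 0.4]
gripper_width: 0.0428
clock: 5.0
tcp_pos: [0.6478, 0.2016, 0.0663]
tcp_rot: [0.595, 0.804, 0.0, -0.0]
force: [-1.6, 0.6, 1.0]
gripper_width: 0.0099
[0.64782668 0.20152772 0.06628178] [ 5.94603142e-01  8.04019340e-01  7.68705255e-06 -6.49627625e-05] [-0.18934608  0.17830519 -0.09087906]
```

View pics/w3.png

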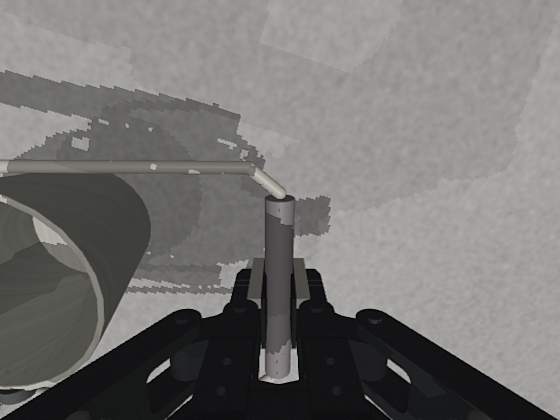

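```bash
python3 -m handwheel '[[[0,-0.07,-1.25],0],[[0,-0.2,-1.24],0],[[0,-0.32,-1.21],0],[[0,-0.45,-1.17],0],[[0,-0.57,-1.12],0],[[0,0,0],0]]'
python3 - <<'E'
from h import *
t=viewer.capture("scene"); crop(t,270,150,430,270,5,"pics/s4.png"); s=state();print(s["tcp_pos"],s["force"],s["gripper_width"])
E
```

```text
clock: 5.8
tcp_pos: [0.6328, 0.1968, 0.1278]
tcp_rot: [0.595, 0.804, 0.001, 0.001]
force: [-0.9, 0.2, -0.0]
gripper_width: 0.0093
[0.63258614 0.19676713 0.12694916] [-0.35591346 -0.10353322 -0.57216303] 0.009793832603242585
```

View pics/s4.png

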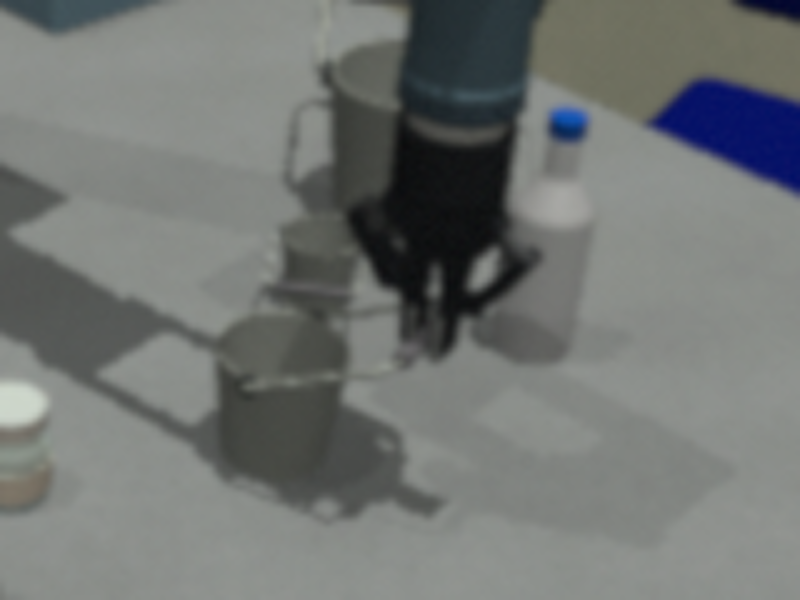

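The bail is following and the pail stands still at (290,400) in the crop. Forces are near zero. Continue the arc.

```bash
python3 -m handwheel '[[[0,-0.68,-1.05],0],[[0,-0.79,-0.98],0],[[0,-0.89,-0.89],0],[[0,-0.98,-0.79],0],[[0,-1.05,-0.68],0],[[0,0,0],0]]'; python3 -m handwheel '[[[0,-1.12,-0.57],0],[[0,-1.17,-0.45],0],[[0,-1.21,-0.32],0],[[0,-1.24,-0.2],0],[[0,-1.15,-0.06],0],[[0,0,0],0],[[0,0,0],0]]'
python3 - <<'E'
from h import *
t=viewer.capture("scene"); crop(t,270,150,430,270,5,"pics/s5.png"); s=state();print(s["tcp_pos"],s["force"],s["gripper_width"])
E
```

```text
clock: 6.6
tcp_pos: [0.5904, 0.1839, 0.1715]
tcp_rot: [0.595, 0.804, 0.001, 0.001]
force: [0.8, 2.1, 2.1]
gripper_width: 0.0098
clock: 7.48
tcp_pos: [0.5351, 0.1673, 0.189]
tcp_rot: [0.595, 0.804, 0.002, 0.002]
force: [1.0, 3.3, 13.9]
gripper_width: 0.01
[0.53521608 0.16730297 0.18903144] [ 0.22164323  3.3726339  15.32028888] 0.009363279578783695
```

View pics/s5.png

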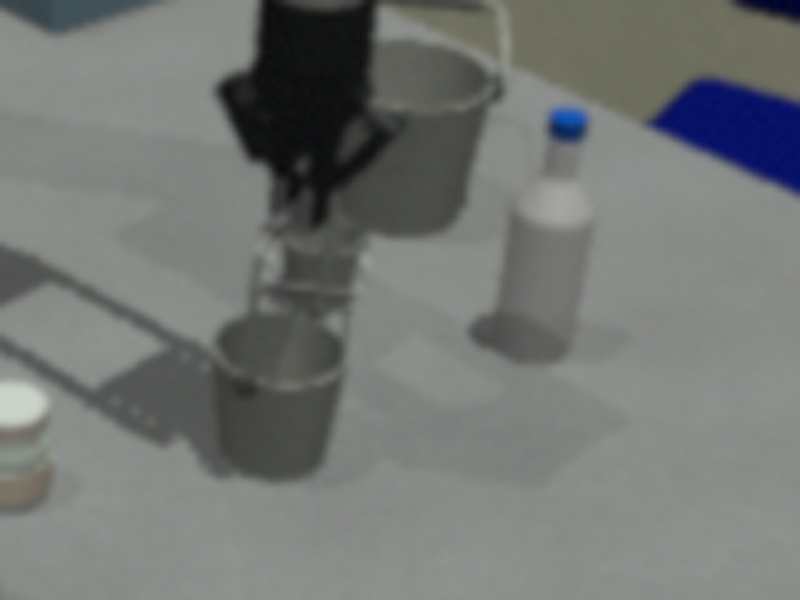

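Pressing down about 15 N on the upright bail, so I ease up and then lift.

```bash
python3 -m handwheel '[[[0,0,-0.2],0],[[0,0,-0.1],0],[[0,0,0],0]]'; python3 -m handwheel '[[[0,0,-0.1],0],[[0,0,-0.1],0],[[0,0,0],0],[[0,0,0],0]]'
python3 - <<'E'
from h import *
for n in ("scene","top"):
  t=viewer.capture(n); cv2.imwrite(f"pics/{n}6.png",t["pixels"][:,:,::-1])
w=viewer.capture("wrist"); cv2.imwrite("pics/w6.png",w["pixels"][:,:,::-1])
s=state();print(s["tcp_pos"],s["force"],s["ft_torque"],s["gripper_width"])
E
```

```text
clock: 7.9
tcp_pos: [0.5339, 0.1667, 0.1892]
tcp_rot: [0.595, 0.804, -0.0, -0.0]
force: [-0.4, 1.7, 5.4]
gripper_width: 0.0098
clock: 8.4
tcp_pos: [0.5338, 0.1665, 0.1904]
tcp_rot: [0.595, 0.804, -0.001, -0.0]
force: [-0.2, -0.4, -3.5]
gripper_width: 0.0096
[0.53403396 0.16658391 0.19083176] [ 0.13260581  0.47855996 -3.58657864] [-0.02188188 -0.00040794  0.00063734] 0.009665232505379128
```

View pics/w6.png

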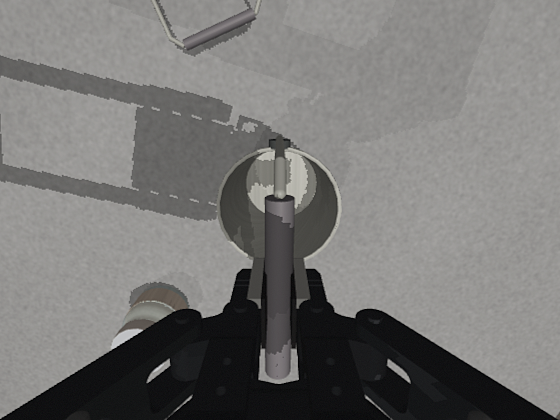

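```bash
python3 -m handwheel '[[[0,0,-0.3],0],[[0,0,-0.7],0],[[0,0,-1],0],[[0,0,-1.5],0],[[0,0,-1],0],[[0,0,-0.5],0],[[0,0,0],0],[[0,0,0],0]]'
python3 -m handwheel '[[[0,0,-0.5],0],[[0,0,-1],0],[[0,0,-2],0],[[0,0,-2],0],[[0,0,-1],0],[[0,0,-0.5],0],[[0,0,0],0],[[0,0,0],0]]'
python3 - <<'E'
from h import *
t=viewer.capture("scene"); crop(t,200,90,400,240,4,"pics/s7.png")
s=state();print(s["tcp_pos"],s["force"],s["ft_torque"],s["gripper_width"])
E
```

```text
clock: 9.55
tcp_pos: [0.5338, 0.1666, 0.2406]
tcp_rot: [0.595, 0.804, -0.0, -0.0]
force: [0.3, 0.0, -3.5]
gripper_width: 0.0101
clock: 10.55
tcp_pos: [0.5338, 0.1666, 0.3103]
tcp_rot: [0.595, 0.804, -0.001, -0.001]
force: [-0.3, -0.5, -3.8]
gripper_width: 0.0099
[0.53381329 0.16661071 0.3102918 ] [ 0.47880191 -0.05864425 -4.20424975] [-0.04489035  0.02247293 -0.00285404] 0.009933175330218844
```

View pics/s7.png

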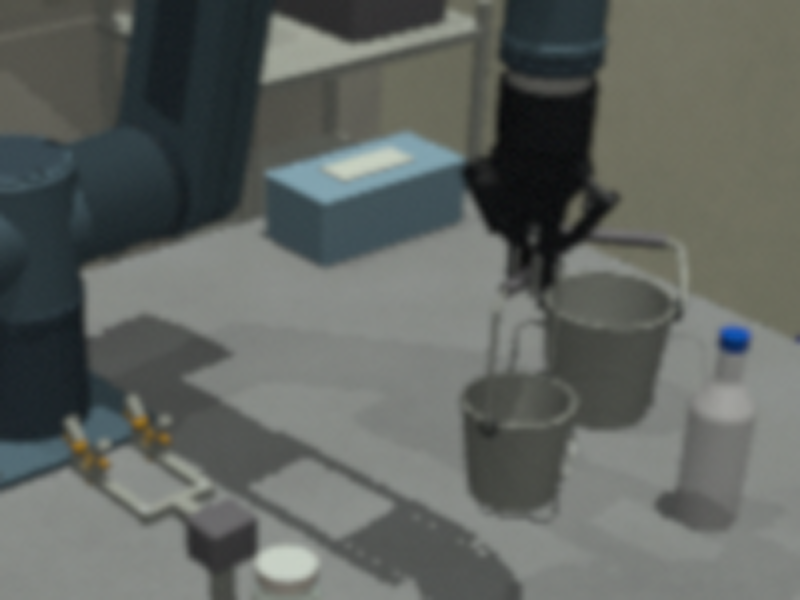

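```bash
python3 -m handwheel '[[[0,0,0],2],[[0,0,0],4],[[0,0,0],4],[[0,0,0],4],[[0,0,0],2],[[-1,-0.5,0],0],[[-2.5,-1.25,0],0],[[-4,-2,0],0]]'
python3 -m handwheel '[[[-4,-2,0],0],[[-4,-2,0],0],[[-4,-2,0],0],[[-4,-2,0],0],[[-4,-2,0],0],[[-4,-2,0],0],[[-2.5,-1.25,0],0],[[-1.2,-0.7,0],0]]'
python3 -m handwheel '[[[-0.6,-0.3,0],0],[[0,0,0],0],[[0,0,0],0],[[0,0,0],0],[[0,0,0],0],[[0,0,0],0]]'
python3 - <<'E'
from h import *
w=viewer.capture("wrist"); cv2.imwrite("pics/w8.png",w["pixels"][:,:,::-1])
t=viewer.capture("scene"); crop(t,150,90,350,240,4,"pics/s8.png")
t=viewer.capture("top"); crop(t,220,140,420,290,4,"pics/t8.png")
s=state();print(s["tcp_pos"],s["tcp_rot"],s["force"],s["ft_torque"],s["gripper_width"])
print(proj(w,[[.487,-.195+y,z] for y in(-.026,.026) for z in (.24,.275)]))
E
```

```text
clock: 11.6
tcp_pos: [0.4976, 0.0904, 0.3109]
tcp_rot: [0.7, 0.714, 0.0, 0.0]
force: [0.6, 0.3, -3.4]
gripper_width: 0.0097
clock: 12.6
tcp_pos: [0.3625, -0.1898, 0.3112]
tcp_rot: [0.701, 0.713, -0.0, 0.0]
force: [1.0, -0.7, -2.8]
gripper_width: 0.0101
clock: 13.35
tcp_pos: [0.3608, -0.1943, 0.3111]
tcp_rot: [0.701, 0.714, 0.0, -0.0]
force: [0.4, 0.6, -3.3]
gripper_width: 0.0098
[ 0.36062011 -0.19449903  0.31108628] [ 7.00653416e-01  7.13501774e-01 -6.38661891e-05 -6.36145034e-05] [-0.85964353 -0.06103228 -3.92888278] [-0.01519273  0.06053528 -0.02041822] 0.009760668653642576
[[453.91760317 261.10485552]
 [482.61702405 287.01857276]
 [468.08984125 190.03508263]
 [501.7412699  205.53961155]]
```

View pics/w8.png

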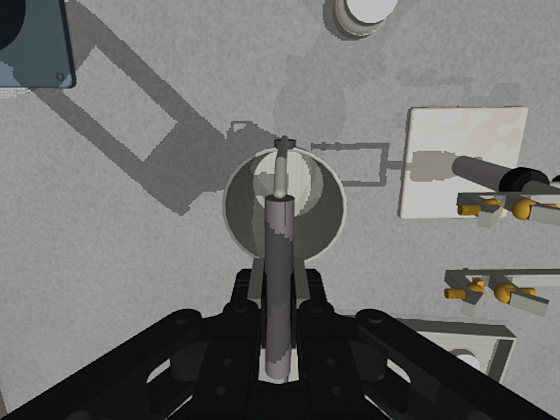

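View pics/s8.png

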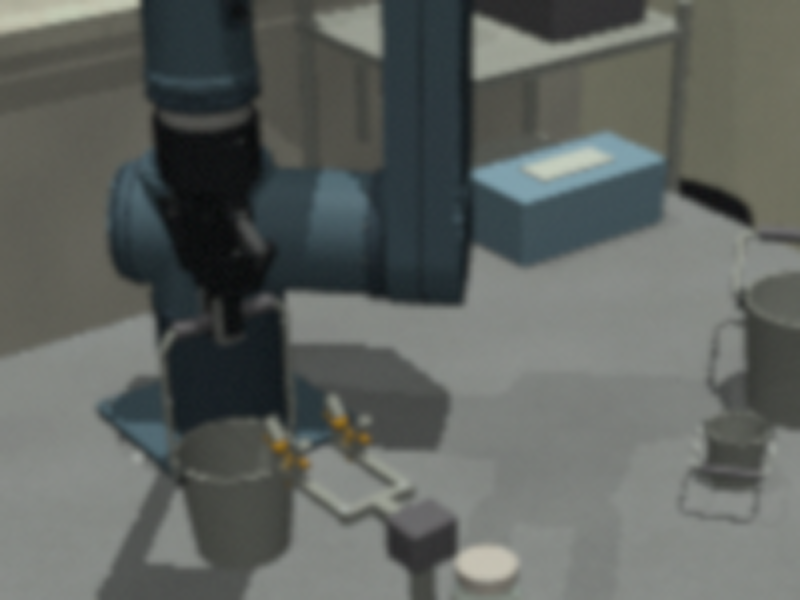

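View pics/t8.png

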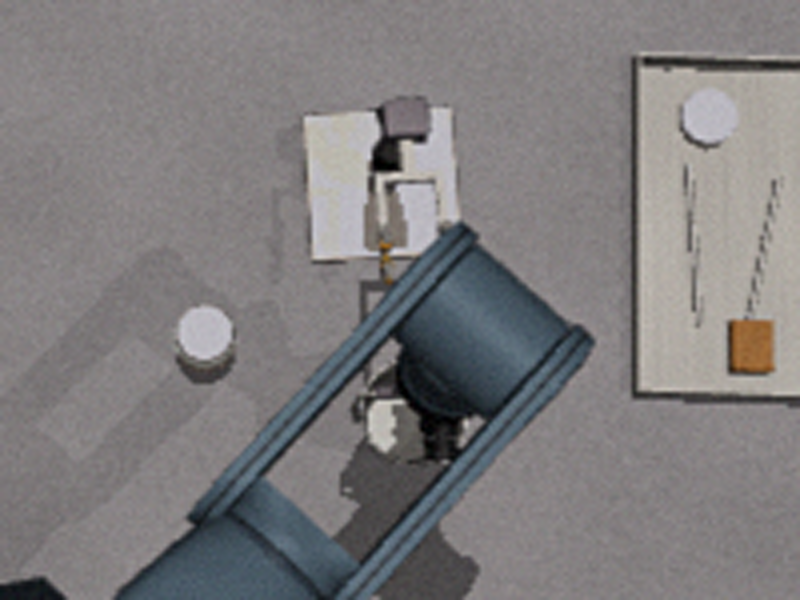

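Run:
```python
from h import *
w=viewer.capture("wrist"); crop(w,400,90,560,320,2.6*1,"pics/w8c.png")
im=w["pixels"][180:310,430:560,::-1]; cv2.imwrite("pics/w8d.png",cv2.resize(im,None,fx=4.6,fy=4.6,interpolation=cv2.INTER_CUBIC))
```

```text
(no output)
```

View pics/w8d.png

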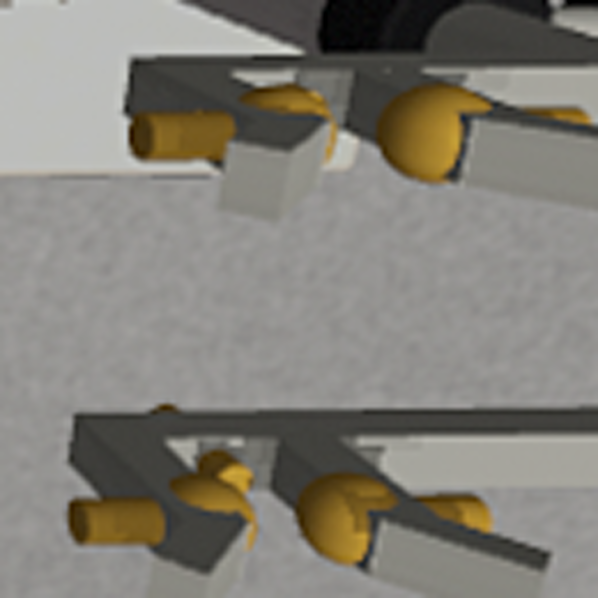

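Run:
```python
from h import *
w=viewer.capture("wrist")
D=lambda u,v:(430+u/4.6,180+v/4.6)
from scipy.optimize import brentq
def solve(a,b,L):
    f=lambda z:np.linalg.norm(atz(w,D(*a),z)-atz(w,D(*b),z))-L
    z=brentq(f,.1,.36); A,B=atz(w,D(*a),z),atz(w,D(*b),z); print(np.round(A,4),np.round(B,4),"yaw",np.degrees(np.arctan2(*(A-B)[[1,0]]))-90)
solve((425,135),(345,518),.052)   # right balls
solve((235,135),(160,522),.052)   # cyl right ends
solve((140,135),(80,522),.052)   # cyl left ends
solve((328,118),(250,520),.052)  # left ball inner edge
solve((378,130),(300,515),.052)  # right ball inner edge
for z in (.26,.27,.28): print(z,atz(w,D(425,135),z),atz(w,D(345,518),z))
print(w["extrinsics"])
```

```text
[ 0.4947 -0.1696  0.2804] [ 0.4969 -0.2215  0.2804] yaw 2.5107602074809705
[ 0.4709 -0.1694  0.2824] [ 0.4719 -0.2214  0.2824] yaw 1.161872869537163
[ 0.4597 -0.1696  0.2824] [ 0.4617 -0.2216  0.2824] yaw 2.190041336380574
[ 0.4773 -0.1654  0.2881] [ 0.4792 -0.2174  0.2881] yaw 2.174411710998669
[ 0.4885 -0.1689  0.281 ] [ 0.4906 -0.2208  0.281 ] yaw 2.3046512669976096
0.26 [ 0.51043732 -0.17578362  0.26      ] [ 0.51298247 -0.23382705  0.26      ]
0.27 [ 0.50271813 -0.17273673  0.27      ] [ 0.50513247 -0.22779701  0.27      ]
0.28 [ 0.49499893 -0.16968985  0.28      ] [ 0.49728247 -0.22176698  0.28      ]
[[ 0.9998275   0.01854254 -0.00107038 -0.3575354 ]
 [-0.01797751  0.95166048 -0.30662541  0.25672783]
 [-0.00466697  0.30659176  0.95182967 -0.39527483]
 [ 0.          0.          0.          1.        ]]
```

```bash
python3 -m handwheel '[[[0,0.8,0],0],[[-0.1,1.8,0],0],[[-0.1,2.5,0],0],[[-0.1,2.5,0],0],[[0,2,0],0],[[0,0,0],0],[[0,0,0],0]]'
python3 - <<'E'
from h import *
w=viewer.capture("wrist"); cv2.imwrite("pics/w9.png",w["pixels"][:,:,::-1])
t=viewer.capture("scene"); crop(t,150,90,350,240,4,"pics/s9.png")
s=state();print(s["tcp_pos"],s["tcp_rot"],s["force"])
E
```

```text
clock: 14.48
tcp_pos: [0.4569, -0.1956, 0.3107]
tcp_rot: [0.7, 0.714, -0.0, -0.0]
force: [0.1, -0.4, -3.4]
gripper_width: 0.0097
[ 0.45638992 -0.19569346  0.31103704] [ 7.00708634e-01  7.13447521e-01 -1.10002924e-04 -1.82106449e-04] [-0.20752491  0.0107558  -4.60318635]
```

View pics/w9.png

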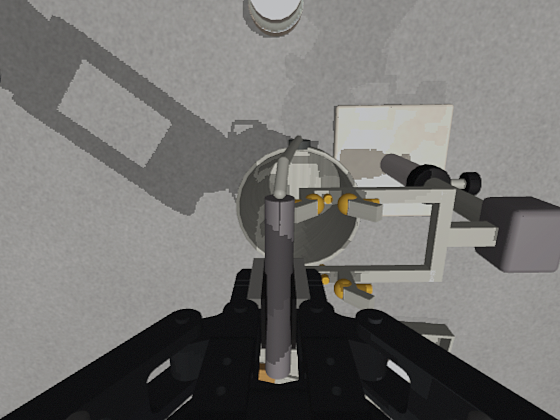

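View pics/s9.png

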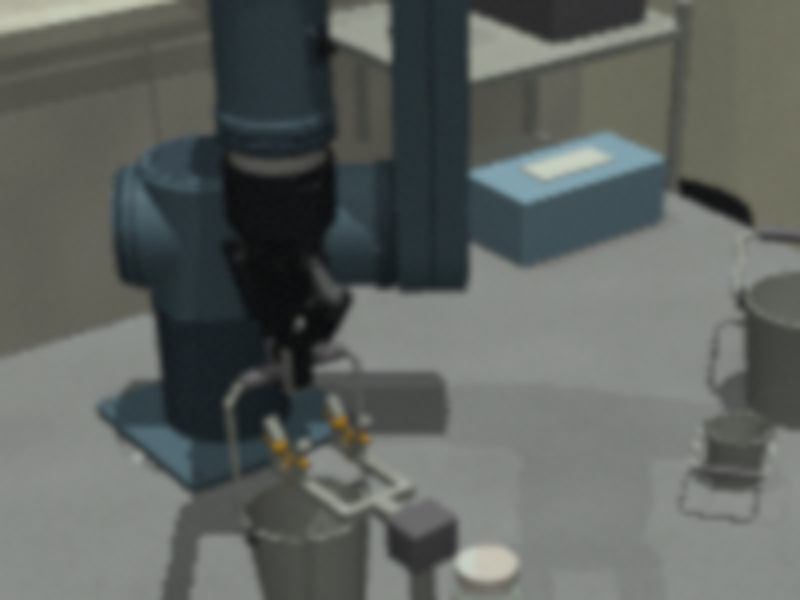

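Run:
```python
from h import *
w=viewer.capture("wrist"); im=w["pixels"][170:310,280:400,::-1]; cv2.imwrite("pics/w9d.png",cv2.resize(im,None,fx=4.2,fy=4.2,interpolation=cv2.INTER_CUBIC))
D=lambda u,v:(280+u/4.2,170+v/4.2)
```

```text
(no output)
```

View pics/w9d.png

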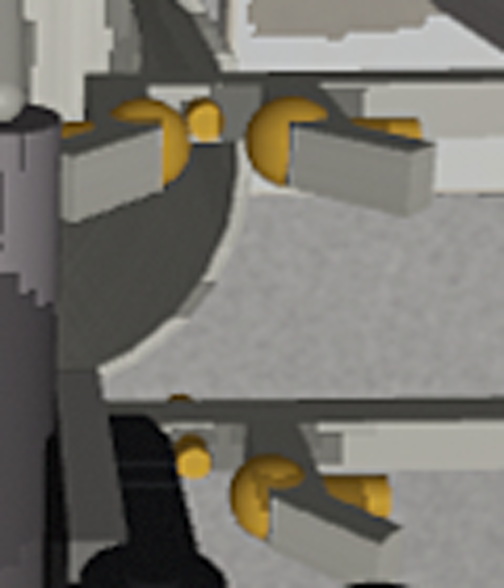

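Run:
```python
from h import *
from scipy.optimize import brentq
w=viewer.capture("wrist")
D=lambda u,v:(280+u/4.2,170+v/4.2)
def solve(a,b,L):
    f=lambda z:np.linalg.norm(atz(w,D(*a),z)-atz(w,D(*b),z))-L
    z=brentq(f,.1,.36); A,B=atz(w,D(*a),z),atz(w,D(*b),z); print(np.round(A,4),np.round(B,4),"yaw",np.degrees(np.arctan2(*(A-B)[[1,0]]))-90)
solve((247,140),(232,500),.052)
solve((290,140),(271,500),.052)
solve((205,122),(193,459),.052)
solve((418,75),(400,401),.052)
for z in (.265,.272,.28): print(z,atz(w,D(190,140),z),atz(w,D(247,140),z),atz(w,D(205,120),z))
```

```text
[ 0.489  -0.1683  0.284 ] [ 0.4908 -0.2202  0.284 ] yaw 1.9481967671239175
[ 0.4945 -0.1682  0.2839] [ 0.4962 -0.2201  0.2839] yaw 1.8771189251927467
[ 0.4859 -0.17    0.2697] [ 0.4875 -0.222   0.2697] yaw 1.7464986331960972
[ 0.5178 -0.1656  0.2587] [ 0.5208 -0.2175  0.2587] yaw 3.300828921324708
0.265 [ 0.48467943 -0.17403674  0.265     ] [ 0.49272038 -0.17388757  0.265     ] [ 0.48660575 -0.17106814  0.265     ]
0.272 [ 0.48361931 -0.17195887  0.272     ] [ 0.49136346 -0.17181521  0.272     ] [ 0.48547452 -0.16909984  0.272     ]
0.28 [ 0.48240775 -0.16958416  0.28      ] [ 0.48981269 -0.16944679  0.28      ] [ 0.4841817  -0.16685036  0.28      ]
```

```bash
python3 -m handwheel '[[[0,0.5,0],-0.5],[[0,1,0],-0.4],[[0,1,0],0],[[0,0.5,0],0],[[0,0,0],0],[[0,0,0],0],[[0,0,0],0],[[0,0,0],0]]'
python3 - <<'E'
from h import *
w=viewer.capture("wrist"); cv2.imwrite("pics/w10.png",w["pixels"][:,:,::-1])
s=state();print(s["tcp_pos"],s["tcp_rot"],s["force"])
E
```

```text
clock: 15.68
tcp_pos: [0.4863, -0.1949, 0.3112]
tcp_rot: [0.695, 0.719, -0.0, -0.0]
force: [-1.2, -0.2, -3.4]
gripper_width: 0.0099
[ 0.48635086 -0.1949471   0.3111696 ] [ 6.95151262e-01  7.18863472e-01 -1.31312849e-04 -1.17559440e-04] [-0.36672024  0.09004581 -3.55452742]
```

View pics/w10.png

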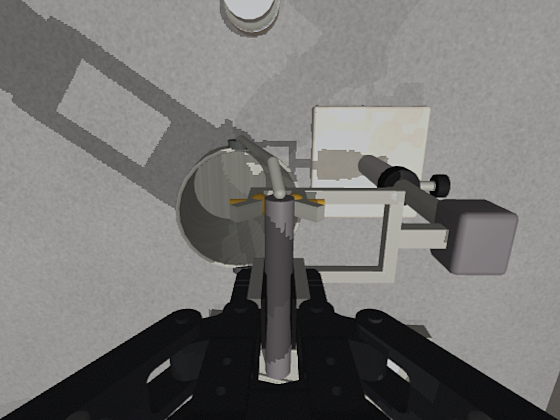

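The pail is swinging (its centre is at col 237 against roller col 279). The roller lies centred in the throat. I let the swing die out.

```bash
cat > sw.py <<'E'
from h import *
w=viewer.capture("wrist"); d=viewer.silhouettes("wrist","pail"); s=state()
print(round(float(s["clock"]),2),[(round(x["score"],2),np.round(x["box"],0).tolist()) for x in d[:2]],np.round(s["force"],1),np.round(s["ft_torque"],3))
g=w["pixels"]; im=g[130:210,150:400].astype(int);
E
for i in 1 2 3 4 5 6; do python3 -m handwheel '[[[0,0,0],0],[[0,0,0],0]]' >/dev/null; python3 sw.py; done
```

```text
16.07 [(0.69, [298.0, 258.0, 125.0, 241.0])] [ 0.7 -0.5 -4.2] [ 0.019 -0.089 -0.019]
16.43 [(0.69, [280.0, 257.0, 123.0, 239.0])] [-0.4  0.5 -3.9] [-0.003  0.062 -0.024]
16.77 [(0.56, [259.0, 256.0, 123.0, 243.0])] [ 0.3 -0.3 -3.2] [-0.002  0.004 -0.068]
17.12 [(0.91, [307.0, 257.0, 124.0, 242.0])] [ 0.7 -0.5 -4.2] [-0.039  0.035 -0.031]
17.48 [(0.94, [246.0, 256.0, 124.0, 244.0])] [-0.3 -0.6 -2.7] [0.026 0.051 0.   ]
17.82 [(0.57, [301.0, 256.0, 125.0, 242.0])] [ 0.7 -0.3 -2.9] [-0.037 -0.111  0.038]
```

```bash
Z='[[[0,0,0],0]]'; for i in 1 2 3 4 5 6 7 8; do python3 -m handwheel '[[[0,0,0],0]]' >/dev/null; python3 sw.py; done
```

```text
18.05 [(0.77, [293.0, 258.0, 124.0, 244.0])] [ 0.4  0.1 -4.8] [-0.05   0.034 -0.003]
18.27 [(0.55, [251.0, 258.0, 122.0, 241.0]), (0.45, [373.0, 195.0, 285.0, 176.0])] [-0.5  0.6 -3.8] [0.025 0.127 0.024]
18.5 [(0.89, [269.0, 258.0, 127.0, 243.0])] [ 0.6 -0.1 -3.4] [-0.031 -0.041 -0.027]
18.73 [(0.67, [304.0, 257.0, 124.0, 246.0])] [ 0.  -0.  -3.7] [-0.01  -0.071 -0.009]
18.95 [(0.93, [280.0, 258.0, 121.0, 242.0])] [ 0.3 -0.7 -4.1] [0.019 0.013 0.037]
19.18 [(0.91, [251.0, 257.0, 122.0, 241.0])] [-0.3  0.1 -4.2] [-0.001  0.072  0.001]
19.4 [(0.65, [277.0, 257.0, 126.0, 241.0])] [-1.  -0.5 -3.7] [-0.04   0.001 -0.009]
19.62 [(0.92, [301.0, 257.0, 122.0, 241.0]), (0.58, [372.0, 194.0, 290.0, 178.0])] [ 0.5 -0.  -3.3] [-0.019 -0.04   0.024]
```

```bash
for i in 1 2 3 4 5 6 7; do python3 -m handwheel '[[[0,0,0],0],[[0,0,0],0],[[0,0,0],0],[[0,0,0],0],[[0,0,0],0],[[0,0,0],0],[[0,0,0],0],[[0,0,0],0]]' >/dev/null; done;  for i in 1 2 3 4; do python3 -m handwheel '[[[0,0,0],0]]' >/dev/null; python3 sw.py; done
```

```text
26.85 [(0.62, [279.0, 259.0, 125.0, 242.0])] [ 0.1 -0.3 -3.6] [ 0.005  0.061 -0.009]
27.07 [(0.86, [279.0, 258.0, 127.0, 245.0])] [-0.6  0.4 -3.9] [-0.002 -0.013  0.014]
27.3 [(0.55, [277.0, 258.0, 124.0, 241.0])] [ 0.4 -0.2 -4.1] [-0.008 -0.014  0.044]
27.52 [(0.77, [278.0, 257.0, 125.0, 246.0]), (0.55, [373.0, 196.0, 286.0, 177.0])] [ 0.   0.3 -4.5] [-0.008 -0.025 -0.017]
```

```bash
python3 -m handwheel '[[[0,0,0.3],0],[[0,0,0.6],0],[[0,0,0.8],0],[[0,0,0.8],0],[[0,0,0.5],0],[[0,0,0],0]]';  python3 -m handwheel '[[[0,0,0.2],0],[[0,0,0],0]]';  python3 -m handwheel '[[[0,0,0.2],0],[[0,0,0],0]]'; python3 -m handwheel '[[[0,0,0.2],0],[[0,0,0],0]]'
```

```text
clock: 28.28
tcp_pos: [0.4865, -0.1948, 0.2805]
tcp_rot: [0.695, 0.719, -0.0, -0.001]
force: [-0.3, -0.1, -2.5]
gripper_width: 0.0099
clock: 28.52
tcp_pos: [0.4867, -0.195, 0.2792]
tcp_rot: [0.695, 0.719, 0.0, 0.0]
force: [0.5, -0.5, -3.9]
gripper_width: 0.0096
clock: 28.78
tcp_pos: [0.4866, -0.1949, 0.277]
tcp_rot: [0.695, 0.719, -0.0, -0.0]
force: [-0.2, 0.9, -3.8]
gripper_width: 0.0097
clock: 29.02
tcp_pos: [0.4866, -0.1949, 0.2749]
tcp_rot: [0.695, 0.719, -0.0, -0.0]
force: [0.3, 0.6, -4.6]
gripper_width: 0.0098
```

```bash
python3 -m handwheel '[[[0,0,0.2],0],[[0,0,0],0]]' | grep -E "pos|force";  python3 -m handwheel '[[[0,0,0.2],0],[[0,0,0],0]]'| grep -E "pos|force";  python3 -m handwheel '[[[0,0,0.2],0],[[0,0,0],0]]'| grep -E "pos|force"; python3 -m handwheel '[[[0,0,0.1],0],[[0,0,0],0]]'| grep -E "pos|force"; python3 sw.py
```

```text
tcp_pos: [0.4865, -0.1949, 0.273]
force: [-1.0, -0.1, -3.3]
tcp_pos: [0.4863, -0.195, 0.2714]
force: [-3.7, 0.2, -0.6]
tcp_pos: [0.4864, -0.1951, 0.2692]
force: [-4.5, 0.1, 0.9]
tcp_pos: [0.4865, -0.1951, 0.2685]
force: [-5.2, -0.3, 3.5]
30.12 [(0.72, [277.0, 257.0, 126.0, 240.0])] [-5.3 -0.1  3.8] [-0.013  0.839  0.094]
```

Contact at TCP z 0.271, with −5 N in x: the roller bears on the +x side. I look, then shift toward −x.

```bash
python3 -m handwheel '[[[0,-0.1,0],0],[[0,0,0],0]]'| grep -E "pos|force"; python3 -m handwheel '[[[0,-0.1,0],0],[[0,0,0],0]]'| grep -E "pos|force"
python3 - <<'E'
from h import *
w=viewer.capture("wrist"); im=w["pixels"][170:310,210:350,::-1]; cv2.imwrite("pics/w11.png",cv2.resize(im,None,fx=4.2,fy=4.2,interpolation=cv2.INTER_CUBIC)); print(state()["force"],state()["ft_torque"])
E
```

```text
tcp_pos: [0.4861, -0.1951, 0.2685]
force: [-3.0, 0.4, 2.9]
tcp_pos: [0.4854, -0.1951, 0.2684]
force: [1.0, -0.4, 2.7]
[-0.00673959  0.14227867  4.62484515] [-0.01652958 -0.06507749  0.07696469]
```

View pics/w11.png

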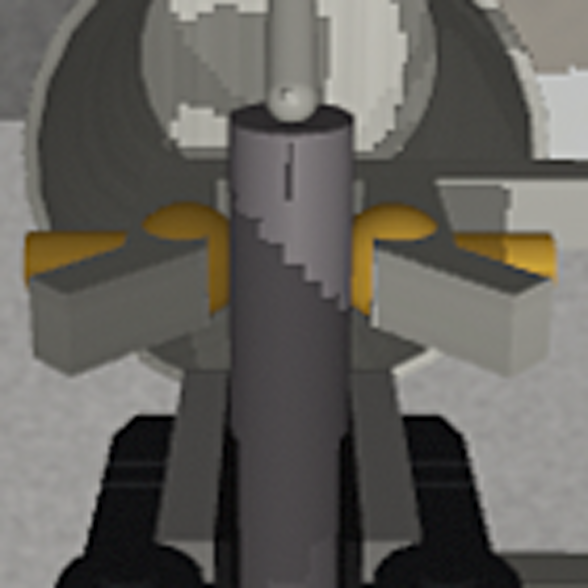

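```bash
for i in 1; do python3 -m handwheel '[[[0,0,0.05],0],[[0,0,0],0]]'| grep -E "pos|force"; python3 -m handwheel '[[[0,0,0.05],0],[[0,0,0],0]]'| grep -E "pos|force"; python3 -m handwheel '[[[0,0,0.05],0],[[0,0,0],0]]'| grep -E "pos|force"; done
```

```text
tcp_pos: [0.4852, -0.1951, 0.268]
force: [0.8, -0.4, 4.3]
tcp_pos: [0.4852, -0.1951, 0.2675]
force: [0.7, 0.2, 4.8]
tcp_pos: [0.4852, -0.1952, 0.2669]
force: [1.9, 0.1, 4.7]
```

```bash
python3 -m handwheel '[[[0,0,0.1],0],[[0,0,0],0]]'| grep -E "pos|force"; python3 -m handwheel '[[[0,0,0.1],0],[[0,0,0],0]]'| grep -E "pos|force"; python3 -m handwheel '[[[0,0,0.1],0],[[0,0,0],0]]'| grep -E "pos|force"
```

```text
tcp_pos: [0.4851, -0.1951, 0.2657]
force: [1.3, -0.6, 3.4]
tcp_pos: [0.4848, -0.195, 0.2642]
force: [3.4, -0.6, 0.2]
tcp_pos: [0.4846, -0.1949, 0.2629]
force: [2.8, -1.4, -1.5]
```

```bash
python3 -m handwheel '[[[0,0.05,0.1],0],[[0,0,0],0]]'| grep -E "pos|force"; python3 -m handwheel '[[[0,0.05,0.1],0],[[0,0,0],0]]'| grep -E "pos|force"; python3 -m handwheel '[[[0,0,0.1],0],[[0,0,0],0]]'| grep -E "pos|force"
```

```text
tcp_pos: [0.4848, -0.1948, 0.2618]
force: [2.8, -0.9, -4.8]
tcp_pos: [0.4851, -0.1947, 0.2609]
force: [0.6, -0.8, -6.3]
tcp_pos: [0.4853, -0.1947, 0.2602]
force: [1.7, 0.2, -6.4]
```

```bash
python3 -m handwheel '[[[0,0,0.1],0],[[0,0,0],0]]'| grep -E "pos|force"; python3 -m handwheel '[[[0,0,0.1],0],[[0,0,0],0]]'| grep -E "pos|force"; python3 -m handwheel '[[[0,0,0.1],0],[[0,0,0],0]]'| grep -E "pos|force"; python3 -m handwheel '[[[0,0,0.1],0],[[0,0,0],0]]'| grep -E "pos|force"
```

```text
tcp_pos: [0.4854, -0.1947, 0.2593]
force: [0.6, 0.1, -6.5]
tcp_pos: [0.4855, -0.1948, 0.2584]
force: [-0.4, 0.2, -6.1]
tcp_pos: [0.4855, -0.195, 0.2577]
force: [-1.4, 0.9, -4.9]
tcp_pos: [0.4859, -0.1952, 0.2569]
force: [-0.7, 0.8, -3.0]
```

```bash
python3 -m handwheel '[[[0,0,0.1],0],[[0,0,0],0]]'| grep -E "pos|force"; python3 -m handwheel '[[[0,0,0.1],0],[[0,0,0],0]]'| grep -E "pos|force"; python3 -m handwheel '[[[0,0,0.1],0],[[0,0,0],0]]'| grep -E "pos|force"
```

```text
tcp_pos: [0.486, -0.1952, 0.2561]
force: [0.7, -0.3, -1.5]
tcp_pos: [0.486, -0.1952, 0.2553]
force: [-0.8, 0.1, 2.3]
tcp_pos: [0.486, -0.1952, 0.2546]
force: [-1.3, 1.3, 6.0]
```

```bash
python3 -m handwheel '[[[0,0,0.1],0],[[0,0,0],0]]'| grep -E "pos|force"; python3 -m handwheel '[[[0,0,0],0],[[0,0,0],0]]'| grep -E "pos|force"
python3 - <<'E'
from station import state
import numpy as np
print(state()["force"])
E
```

```text
tcp_pos: [0.486, -0.1952, 0.2541]
force: [-1.6, 1.5, 9.0]
tcp_pos: [0.486, -0.1953, 0.2541]
force: [-2.0, 0.9, 9.4]
[-2.03717846  0.87845764  9.44208015]
```

```bash
python3 -m handwheel '[[[0,0,0.07],0],[[0,0,0],0],[[0,0,0],0]]'| grep -E "clock|pos|force"; python3 -m handwheel '[[[0,0,0],0]]'| grep -E "pos|force"
python3 - <<'E'
from h import *
w=viewer.capture("wrist"); im=w["pixels"][170:310,210:350,::-1]; cv2.imwrite("pics/w12.png",cv2.resize(im,None,fx=4.2,fy=4.2,interpolation=cv2.INTER_CUBIC)); print(state()["force"],state()["ft_torque"])
t=viewer.capture("scene"); crop(t,170,120,320,260,4.2,"pics/s12.png")
E
```

```text
clock: 35.55
tcp_pos: [0.4861, -0.1953, 0.2537]
force: [-2.9, 1.7, 10.3]
tcp_pos: [0.4861, -0.1953, 0.2538]
force: [-3.0, 1.1, 10.8]
[-2.70959551  1.07694035 10.13124833] [ 0.20211867  0.53406021 -0.00165655]
```

View pics/w12.png

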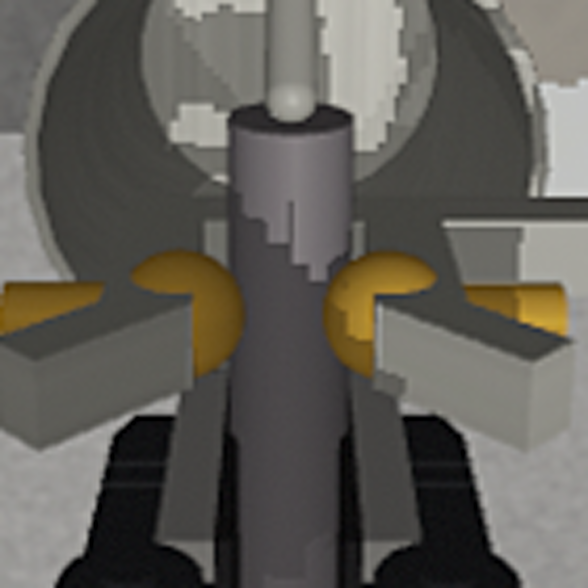

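View pics/s12.png

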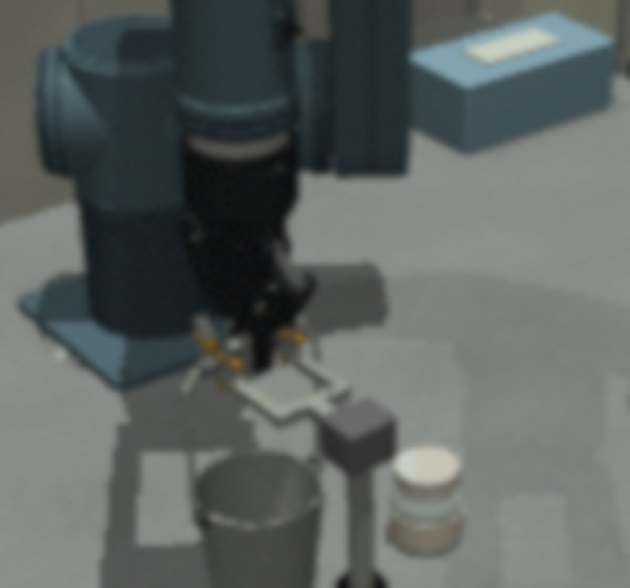

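```bash
python3 -m handwheel '[[[0,-0.04,0.06],0],[[0,0,0],0],[[0,0,0],0]]'| grep -E "clock|pos|force"; python3 -m handwheel '[[[0,0,0],0]]'| grep -E "pos|force"; python3 -c "
from station import state
s=state();print(s['force'],s['ft_torque'])"
```

```text
clock: 36.15
tcp_pos: [0.4861, -0.1953, 0.2535]
force: [-2.8, 1.0, 11.4]
tcp_pos: [0.4861, -0.1953, 0.2535]
force: [-2.4, 1.8, 12.3]
[-2.38207413  1.76171075 12.3241346 ] [0.29163874 0.3140779  0.02204557]
```

```bash
python3 -m handwheel '[[[0,0,-0.1],0],[[0,0,-0.1],0],[[0,0,0],0]]'| grep -E "clock|pos|force"; python3 -m handwheel '[[[0,0,0],0],[[0,0,0],0],[[0,0,0],0],[[0,0,0],0]]' 0.2 | grep -E "clock|pos|force|width"; python3 sw.py
python3 - <<'E'
from h import *
w=viewer.capture("wrist"); im=w["pixels"][120:320,140:420,::-1]; cv2.imwrite("pics/w13.png",cv2.resize(im,None,fx=2.8,fy=2.8,interpolation=cv2.INTER_CUBIC))
E
```

```text
clock: 36.65
tcp_pos: [0.486, -0.1952, 0.2546]
force: [-0.3, -0.4, 5.7]
clock: 37.15
tcp_pos: [0.4852, -0.1949, 0.2531]
force: [0.4, 0.8, -0.3]
gripper_width: 0.0341
37.25 [(0.69, [281.0, 260.0, 128.0, 246.0]), (0.52, [284.0, 259.0, 34.0, 248.0])] [-1.  -0.3 -1.3] [-0.018  0.036  0.021]
```

View pics/w13.png

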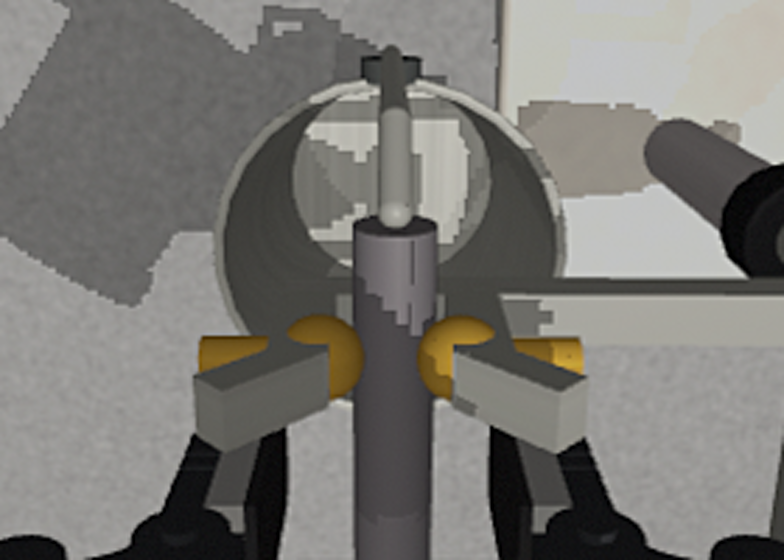

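```bash
python3 -m handwheel '[[[0,0,-0.5],0],[[0,0,-1],0],[[0,0,-1.5],0],[[0,0,-2],0],[[0,0,-3],0],[[0,0,-3],0],[[0,0,-2],0],[[0,0,0],0]]'; python3 -m handwheel '[[[0,-2,0],0],[[0,-3,0],0],[[0,-3,0],0],[[0,-2,0],0],[[0,0,0],0]]'; for i in 1 2 3; do python3 sw.py; done
python3 - <<'E'
from h import *
w=viewer.capture("wrist"); cv2.imwrite("pics/w14.png",w["pixels"][:,:,::-1])
t=viewer.capture("scene"); crop(t,150,120,350,270,4,"pics/s14.png")
E
```

```text
clock: 38.3
tcp_pos: [0.4859, -0.1954, 0.3859]
tcp_rot: [0.695, 0.719, 0.0, 0.002]
force: [0.2, -0.6, -0.3]
gripper_width: 0.0345
clock: 38.92
tcp_pos: [0.3845, -0.1983, 0.3834]
tcp_rot: [0.696, 0.718, 0.0, 0.0]
force: [0.4, 0.0, 0.5]
gripper_width: 0.0344
39.02 [(0.58, [371.0, 195.0, 93.0, 136.0])] [ 0.7 -0.2 -0.5] [-0.004 -0.005  0.055]
39.12 [(0.65, [371.0, 193.0, 99.0, 134.0])] [-1.3 -0.8  1.3] [-0.015  0.007 -0.077]
39.23 [(0.76, [370.0, 193.0, 98.0, 136.0])] [ 0.8 -0.2 -0.1] [ 0.006 -0.024  0.06 ]
```

View pics/w14.png

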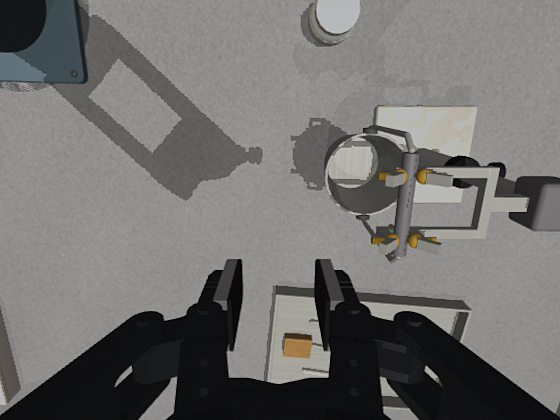

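View pics/s14.png

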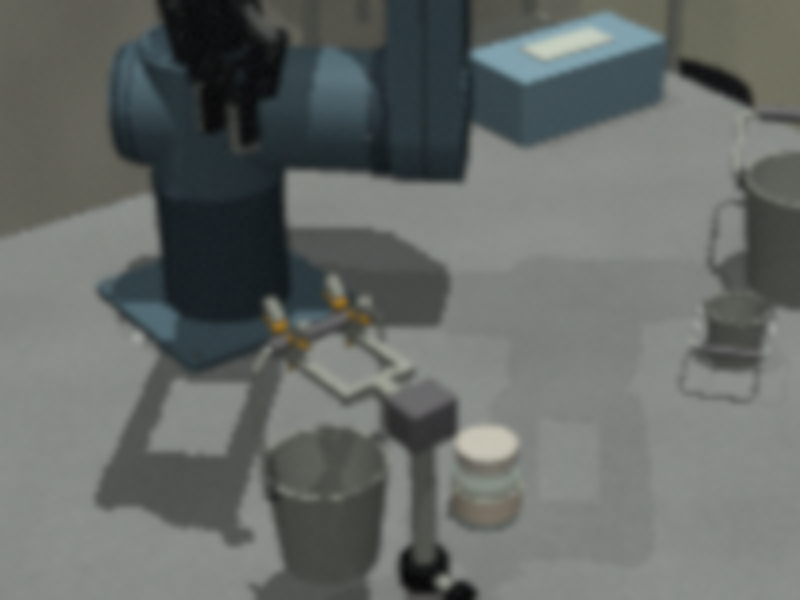

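Run:
```python
from h import *
w=viewer.capture("wrist"); im=w["pixels"][120:280,310:470,::-1]; cv2.imwrite("pics/w15.png",cv2.resize(im,None,fx=3.7,fy=3.7,interpolation=cv2.INTER_CUBIC))
yw=np.radians(1.9); c=np.array([.4865,-.1955]); ay=np.array([-np.sin(yw),np.cos(yw)])
for z in (.262,.268,.274,.28):
  P=[[*(c+ay*s),z] for s in(.042,-.042)]; q=proj(w,P); print(z,np.round((q-[310,120])*3.7,0).tolist())
```

```text
0.262 [[352.0, 117.0], [310.0, 478.0]]
0.268 [[362.0, 121.0], [318.0, 489.0]]
0.274 [[373.0, 125.0], [327.0, 501.0]]
0.28 [[385.0, 130.0], [336.0, 513.0]]
```

View pics/w15.png

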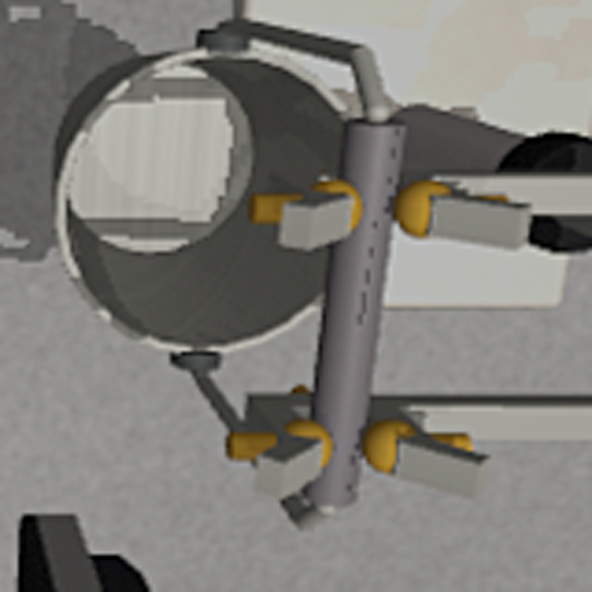

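```bash
python3 - <<'E'
from h import *
t=viewer.capture("scene"); crop(t,205,180,265,225,13,"pics/s15.png")
yw=np.radians(1.9); c=np.array([.4865,-.1955]); ay=np.array([-np.sin(yw),np.cos(yw)])
for z in (.265,.27,.28): print(z,np.round((proj(t,[[*(c+ay*s),z] for s in(.042,-.042)])-[205,180])*13).tolist())
E
python3 sw.py
```

```text
0.265 [[463.0, 252.0], [150.0, 378.0]]
0.27 [[462.0, 232.0], [149.0, 359.0]]
0.28 [[461.0, 194.0], [146.0, 319.0]]
39.52 [(0.87, [373.0, 194.0, 94.0, 135.0])] [-0.8 -0.2  0.5] [-0.036  0.003 -0.041]
```

View pics/s15.png

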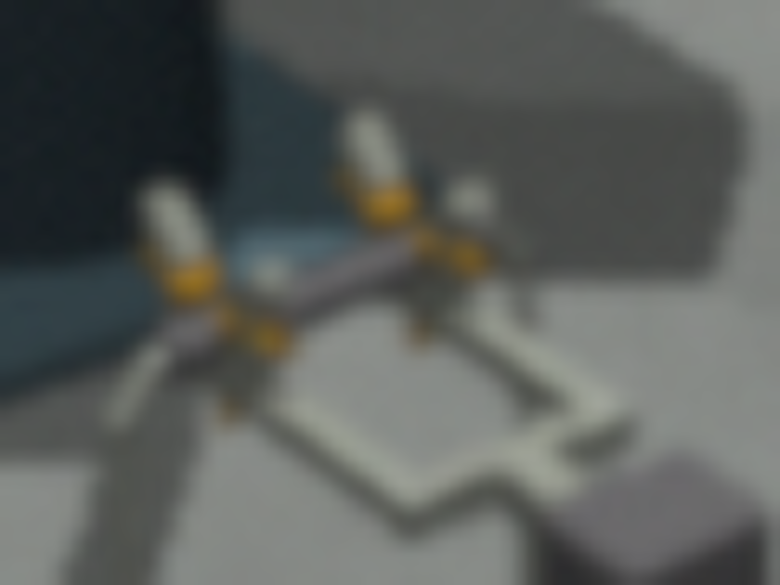

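Both prongs hold the roller below the balls. Orange pins now stick out under both seats, at (232,410) and (420,335). One last check for stillness and for the bystanders.

```bash
for i in 1 2; do python3 -m handwheel '[[[0,0,0],0],[[0,0,0],0]]' | grep clock; python3 sw.py; done
python3 - <<'E'
from h import *
s=viewer.capture("scene");viewer.capture("top"); crop(s,0,0,560,420,1.4,"pics/s16.png")
for th in ["bottle","jar","tray"]:
  for cam in ("top","scene"):
    d=viewer.silhouettes(cam,th); print(th,cam,np.round(d[0]["box"],1) if d else None)
E
```

```text
clock: 39.78
39.88 [(0.7, [372.0, 193.0, 95.0, 136.0])] [ 0.1 -0.1 -0.7] [-0.05   0.007 -0.021]
clock: 40.12
40.23 [(0.73, [371.0, 193.0, 95.0, 137.0]), (0.71, [464.0, 182.0, 183.0, 146.0])] [-0.1 -0.1 -0.2] [ 0.029 -0.042  0.009]
bottle top [157.9 199.4  21.5  21.4]
bottle scene [378.4 196.2  19.9  51.3]
jar top [270.1 225.3  13.   19.6]
jar scene [271.4 239.7  16.9  21.8]
tray top [405.8 196.4  62.8  91.2]
tray scene [138.7 349.6 129.9 133.2]
```

View pics/s16.png

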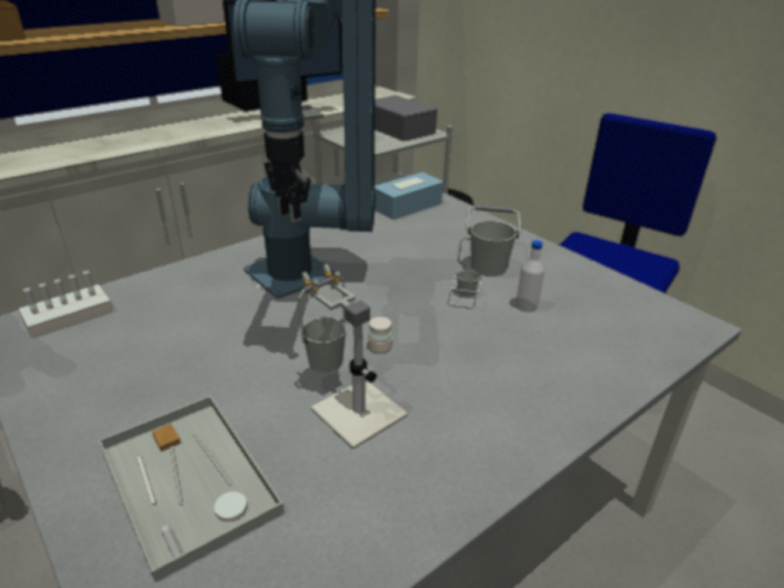

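The pail hangs still and level, the bystanders are where they were, and the gripper is clear. Handing in.

```bash
python3 -c "
from station import order
print(order.close_job())"
```

```text
the job is handed in; nothing more can be done
None
```

The middle-sized pail now hangs by its grip in both seats of the stand. I handed the job in at about 40 s, with the robot touching nothing.

**What I did**
- I gripped the roller and swung the bail upright while the pail stood on the table. At the top of the swing the gripper pressed down with about 15 N. I eased that off before lifting, and the pail had shifted slightly.
- I carried the pail to the stand. It swung by about 15° on the way, so it was not level for a while. I waited about 11 s at the stand until it hung still, before lowering it.
- Going down, the roller first touched the +x side (about 5 N sideways), so I shifted it back about 2 mm. It then passed the catches at about 8–9 N in all and reached the bottom. I pressed to about 15–16 N in all, taking the pail's weight as about 3.8 N.
- I eased off, opened the gripper, rose straight up and backed away.

**Last checks**
- **Seating:** The roller lies below the catch balls and looks level. The pins stick out below both prongs. I judged the pins only from the picture, because their travel is not measured.
- **Stillness:** The pail stayed within 1–2 pixels over the last second.
- **Bystanders:** The bottle, jar and tray show up where they were, within the detector's scatter. The jar and tray boxes in the top view differ by 2–3 pixels, and the pictures show no movement.

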